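Hold the shaft collar on the wheel spindle's flat

ROBOT

A 6-joint arm with a two-finger parallel gripper is mounted at the origin on a cart in front of the work surface, level with it; the furniture and walls round the work are solid. World frame = base frame: x ahead of the robot, y to its left, z up, the work surface at z = 0. Lengths are in m, angles in degrees, forces in N, time in s.
With the tool pointing down it reaches from about 0.4 to 0.825 m from the base axis. Payload 7 kg.
Tool frame: the origin (TCP) lies between the finger pads; the fingertips stand 11 mm ahead of it and the grasp point (between the pads) lies 8 mm behind it; z points along the fingers, y is the direction in which the jaws open and shut (so a half turn about z gives the same grasp; the last joint's range is limited). The gripper opens to 88 mm and grips with 3 to 60 N. Pads are 19 mm wide; open, the fingers measure 130 mm over their backs; the gripper's body (78 mm by 193 mm) begins 47 mm behind the grasp point.
Start: joints at [16.507, 20.546, 0.682, 0, -70.136, -16.507], TCP at [0.675, -0, 0.238] pointing down, gripper open.
Joint ranges: [-176.03, 176.03], [-82.01, 121.73], [-58.28, 71.71], [-173.87, 95.51], [-174.79, -0.11], [-173.66, 173.66]. Speed limits (degrees/s): [136.94, 136.94, 172.46, 180, 180, 180].

INTERFACE

Orientations are given as [roll, pitch, yaw] about the fixed x, y, z axes, in that order (R = Rz(yaw) Ry(pitch) Rx(roll)).
In Python, from plant import r gives the robot as it stands.
- The arm moves only by the shell command python3 -m inch 'ROWS' [OPENING] [FORCE]. ROWS is JSON, a list of rows, each an object of numbers: "x", "y", "z": the shift along the tool's x, y, z as a fraction of full scale; "yaw": the turn about the tool's z as a fraction of full scale. In form: [{"x": .., "y": .., "z": .., "yaw": ..}, ...]. A call has 1 to 5 rows; each row shifts and turns the pose as measured when the row begins, along the tool's axes as they then stand; what a row does not reach is not made up. Full scale, the value 1, is 0.025 m for a shift and 4 degrees for a turn. A row lasts 1/12 s, in which the tool goes at most 41.7 mm and 7.16 degrees, less where a joint would pass 70% of its speed; a pose out of reach is approached as far as the arm can. A call with a number of a shift or a turn outside -1 to 1 is refused whole. A call with a gripper value outside its range is refused whole. OPENING is the opening, from -1 (shut) to 1 (fully open), set as the call begins (- or left out, the last holds). The fingers move at their own pace and stop on an object; FORCE is the grip in N (left out, the last holds). Time passes only in rows, so rows that do not move let the fingers close. It gives the time, the measured TCP pose, the force and the opening at its end, in the units of the state.
- r.get_state(): the state, without advancing time (a new reading comes with each control period).
- r.capture(name): name is "scene" or "side" or "wrist"; returns (picture, depth): 384x512x3 uint8, red, green, blue; 384x512 float32, m along the optical axis (not along the pixel's ray), 0 where there is no reading.
- r.camera_info(name): a dict with "mtx" (3x3 intrinsics, pixels), "pose" (4x4, takes a point from camera to world coordinates). Camera axes: x right, y down, z forward; pixel columns grow to the right and rows downward; lengths in m; the calibration is good to about 2 mm. The wrist camera is an equidistant fisheye: a pixel r from the principal point sees the ray r / f radians off the axis. A picture is of the moment at which its call begins: read the wrist's pose just before it. camera_info takes no time and is no camera call; for the wrist camera it gives the pose at the moment of the call.
- r.close_job(): hands the job in, once; it reports no verdict.
The state is a dict: "time_s": time; "joints": joint angles; "qd": joint speeds; "joint_torque": joint torques, N m; "tcp_pos": TCP position; "eef_rot": TCP orientation; "contact_force": force on the tool from outside, world axes, zero at the start; "moment": the same for the moment, N m; "gripper_width": finger opening in m.
Only numpy, scipy, OpenCV 4.12 (cv2) and the standard library are available. Lean on these libraries where they do the work, as an engineer would, in place of code of your own. Each camera call takes 0.05 s, during which the arm holds its last target. There are 200 camera calls.

TASK

Take the top of the small upright spindle between the fingers, feel for the flat on its side, and turn the spindle until that flat faces the pointer on its stand, leaving the rubber kidney, the wooden rib and the ring cutters where they lie. Then slip the loose shaft collar over the spindle, with its thumb set screw on the pointer side, all the way down onto the stand. Finish while still gripping the collar there, the end of its screw pushed lightly against the flat, so that I can tighten it: do not let go.

Things in the scene. Friction and masses are not known exactly. Their poses are not given: they have to be found in the camera images.
- stand: grey bearing stand, fixed to the worktop: round foot 104 mm across, neck 60 mm across, 50 mm tall. Origin under its centre, z up. A pointer (a thin fin with a pointed end, 36 mm long, 14 to 38 mm above the worktop, its end 70 mm from the axis) sticks out of the neck along the stand's own -x axis
- seat (a point): centre of the stand's flat top face, 50 mm above the worktop, on the spindle's axis; the collar rests on this face, which is 60 mm across
- flat (a point): point on the middle of the spindle's flat, 34 mm above the seat. Axes turn with the spindle: -x points straight out of the flat, z up. The spindle stands 48 mm up from the seat, 26 mm in diameter, with one flat along its whole height, 8 mm from the axis and 20 mm wide (21 mm from the flat to the opposite side); the top 2.5 mm are chamfered
- spindle (a joint): angle of the steel D-shaped spindle in the stand, rad: 0 when its flat faces the pointer, growing counter-clockwise seen from above; at the start 0.5 to 1.35. It turns about its upright axis, stays where it is left (friction about 0.08 N m) and stops at -2.6 and 2.6
- collar: loose aluminium shaft collar, a plain ring 50 mm outside diameter, 29 mm bore, 28 mm tall, lying flat on the worktop, about 0.18 kg. Origin at the centre of its underside, z up; its set screw is on its own -x side. It goes over the spindle with 1.5 mm to spare all round, but only if the screw is on the side of the flat
- set_screw: thumb set screw fixed in the collar along its x axis, 14 mm above the underside; same origin and axes as the collar. Knurled head (13 mm) 28 to 40 mm from the collar's centre on the -x side; the 8 mm thick end stops 9.9 mm short of the centre: 1.9 mm off the flat with the collar centred, so pushing the collar along its own +x brings it against the flat
- rubber_kidney: red kidney-shaped rubber scraper, 52 x 100 x 8 mm, loose: leave it where it is. Origin under its centre
- wood_rib: flat wooden throwing rib, 58 x 109 x 8 mm, loose: leave it. Origin under its centre
- ring_cutter_1: thin-walled metal ring cutter, 67 mm across, 22 mm tall, loose: leave it. Origin under its centre
- ring_cutter_2: thin-walled metal ring cutter, 47 mm across, 18 mm tall, loose: leave it. Origin under its centre

How it is judged:
By the outcome, as a careful person would: the job done as asked, in the order asked, and still so for the second after the job is handed in, while the arm keeps its last pose, push and grip.
It also fails if it takes over 64 s, if anything falls off the work surface, if the arm or the gripper's body presses on something with over 40 N, if the wrist force passes 120 N, or if a joint passes its speed limit or range.

## Working session

There is one attempt and no reset: what is moved stays moved. The work goes in short steps, Python scripts to look and compute and a shell command to move; the robot and the scene stay as the last step left them, time stands still between calls to the robot, and variables do not carry over. Pictures are saved under pics/ and viewed, about 8 in all and at most 12, crops included, and the job is handed in when it is done.

```bash
ls; mkdir -p pics; python3 - <<'E'
from plant import r
import cv2,numpy as np
s=r.get_state();print(s)
for n in("scene","side","wrist"):
    i=r.camera_info(n);p,d=r.capture(n);cv2.imwrite(f"pics/{n}0.png",p[:,:,::-1]);np.savez(f"pics/{n}0.npz",p=p,d=d,m=i["mtx"],T=i["pose"]);print(n,np.round(i["mtx"],1).tolist(),np.round(i["pose"],3).tolist())
a=cv2.imread("pics/scene0.png");b=cv2.imread("pics/side0.png")
E
```

```text
pics
{'time_s': 0.0, 'joints': array([ 1.65074249e+01,  2.05911617e+01,  6.31441378e-01, -2.18529816e-02,
       -7.01367532e+01, -1.65084567e+01]), 'qd': array([ 0.01468344, -0.03646522,  0.02386034,  0.03092891,  0.01738486,
        0.10496976]), 'joint_torque': array([-8.00930356e-04, -5.82726967e+01,  2.93058443e+01,  6.99745238e+00,
        6.93249181e-03, -2.06530804e-04]), 'tcp_pos': array([ 6.74496796e-01, -1.78106944e-05,  2.36602608e-01]), 'eef_rot': array([ 1.79901665e+02, -7.72035121e-03, -9.00084676e+01]), 'contact_force': array([-0.7023609 ,  0.23347417, -0.61817735]), 'moment': array([0.02347787, 0.00908154, 0.02456264]), 'gripper_width': 0.0878601327552834}
scene [[404.3, 0.0, 255.7], [0.0, 404.3, 192.8], [0.0, 0.0, 1.0]] [[0.624, -0.568, 0.537, 0.019], [-0.781, -0.446, 0.437, -0.458], [-0.008, -0.692, -0.722, 0.775], [0.0, 0.0, 0.0, 1.0]]
side [[487.0, 0.0, 261.3], [0.0, 487.0, 185.1], [0.0, 0.0, 1.0]] [[0.956, -0.092, 0.278, 0.214], [-0.292, -0.362, 0.885, -0.999], [0.019, -0.928, -0.373, 0.493], [0.0, 0.0, 0.0, 1.0]]
wrist [[297.3, 0.0, 261.1], [0.0, 297.3, 192.7], [0.0, 0.0, 1.0]] [[-1.0, 0.0, -0.001, 0.675], [0.0, 0.956, 0.294, -0.08], [0.001, 0.294, -0.956, 0.383], [0.0, 0.0, 0.0, 1.0]]
```

View pics/scene0.png

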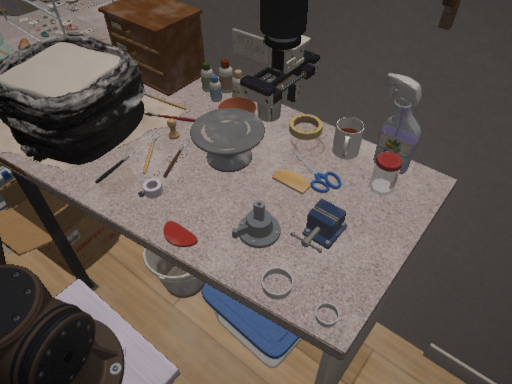

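View pics/wrist0.png

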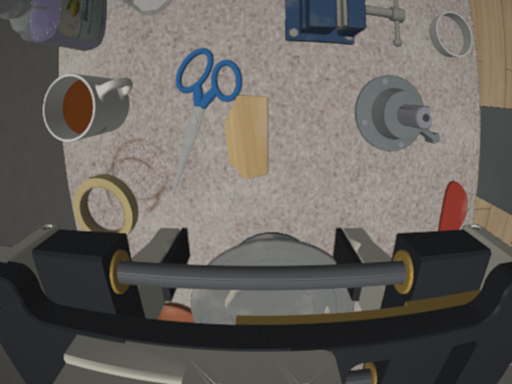

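Scene: spindle top at (259,204), pointer end at about (236,233), collar at (152,187) with its screw head at (142,193). In the wrist view the stand is at (395,112). A cake stand (228,135) lies between collar and stand but further out.

```bash
cat > h.py <<'E'
import numpy as np
from scipy.optimize import least_squares
def cloud(f,u0,u1,v0,v1):
    q=np.load(f);m,T,d=q["m"],q["T"],q["d"]
    v,u=np.mgrid[v0:v1,u0:u1];z=d[v0:v1,u0:u1]
    P=np.stack([(u-m[0,2])/m[0,0]*z,(v-m[1,2])/m[1,1]*z,z],-1)@T[:3,:3].T+T[:3,3]
    k=z>0
    return P[k],q["p"][v0:v1,u0:u1][k],np.stack([u[k],v[k]],1)
def circ(P,rad):
    return least_squares(lambda c:np.hypot(P[:,0]-c[0],P[:,1]-c[1])-rad,np.median(P[:,:2],0),loss="soft_l1",f_scale=.001)
def proj(f,X):
    q=np.load(f);m,T=q["m"],q["T"];c=(np.asarray(X)-T[:3,3])@T[:3,:3];return c[:,:2]/c[:,2:]*[m[0,0],m[1,1]]+m[:2,2]
E
python3 - <<'E'
from h import *
import cv2
for f in("scene","side"):
    F=f"pics/{f}0.npz"
    # stand about
    W,C,U=cloud(F,0,512,0,384)
    if f=="scene": P=W[(U[:,0]>225)&(U[:,0]<285)&(U[:,1]>190)&(U[:,1]<248)]
    else: P=W[np.hypot(W[:,0]-s[0],W[:,1]-s[1])<.08]
    if f=="scene":
        s=np.median(P[P[:,2]>.075],0); c0=None
        Q=W[(U[:,0]>132)&(U[:,0]<168)&(U[:,1]>172)&(U[:,1]<202)]
        c0=np.median(Q[Q[:,2]>.02],0)
    else: Q=W[np.hypot(W[:,0]-c0[0],W[:,1]-c0[1])<.06]
    print(f,"spin",s,"coll",c0)
    for nm,lo,hi,rad in(("neck",.02,.045,.03),("spin",.058,.09,.013)):
        A=P[(P[:,2]>lo)&(P[:,2]<hi)]; A=A[np.hypot(A[:,0]-s[0],A[:,1]-s[1])<.045]
        if len(A)>5:
            R=circ(A,rad);print(nm,len(A),R.x,np.abs(R.fun).mean())
            if nm=="neck":
                d=np.hypot(*(A[:,:2]-R.x).T)
            B=P[(P[:,2]>.016)&(P[:,2]<.04)];e=B[:,:2]-R.x;k=np.hypot(*e.T)>.038
            if nm=="neck" and k.any(): print("ptr",k.sum(),np.degrees(np.arctan2(*e[k].mean(0)[::-1])),np.hypot(*e[k].T).max())
    A=Q[(Q[:,2]>.006)&(Q[:,2]<.026)&(np.hypot(*(Q[:,:2]-c0[:2]).T)<.03)]
    R=circ(A,.025);print("collar side",len(A),R.x,np.abs(R.fun).mean())
    T=Q[(Q[:,2]>.026)&(Q[:,2]<.033)];print("top",len(T),T.mean(0),(T.min(0)+T.max(0))/2)
    B=Q[(Q[:,2]>.006)&(Q[:,2]<.024)];e=B[:,:2]-R.x;k=np.hypot(*e.T)>.0275;print("screw",k.sum(),e[k].mean(0) if k.any() else 0,np.degrees(np.arctan2(*e[k].mean(0)[::-1])))
    np.set_printoptions(precision=4,suppress=True)
def crop(f,x,y,w,h,k):
    a=cv2.imread(f"pics/{f}0.png");return cv2.resize(a[y:y+h,x:x+w],None,fx=k,fy=k,interpolation=cv2.INTER_CUBIC)
u=proj("pics/side0.npz",[s,c0]).astype(int);print(u)
t=lambda p:crop("side",max(0,p[0]-40),max(0,p[1]-30),80,60,5)
cv2.imwrite("pics/c1.png",np.vstack([np.hstack([crop("scene",220,195,80,60,5),crop("scene",112,157,80,60,5)]),np.hstack([t(u[0]),t(u[1])])]))
E
```

```text
scene spin [ 0.49530889 -0.07745974  0.0947145 ] coll [0.42800066 0.22705251 0.02786016]
neck 254 [ 0.49839139 -0.07498264] 0.0027760351719478753
ptr 129 160.1533582526572 0.06890676633044747
spin 109 [ 0.48319224 -0.08167805] 0.0029291258814384174
collar side 173 [0.42944043 0.22838112] 0.004016155824279595
top 141 [0.42921061 0.22761134 0.02862172] [0.42993524 0.2279178  0.029028  ]
screw 39 [-0.00372705  0.00844123] 113.8228723641743
side spin [ 0.4953 -0.0775  0.0947] coll [0.428  0.2271 0.0279]
neck 392 [ 0.4997 -0.0783] 0.0029515175001781323
ptr 124 156.92757553309605 0.06795911310253801
spin 160 [ 0.5045 -0.0771] 0.0013913483089018222
collar side 207 [0.4312 0.2248] 0.003506289915160026
top 14 [0.431  0.2136 0.0265] [0.4298 0.2197 0.0267]
screw 23 [-0.0291 -0.0002] -179.68129850351187
[[257 189]
 [201 173]]
```

View pics/c1.png

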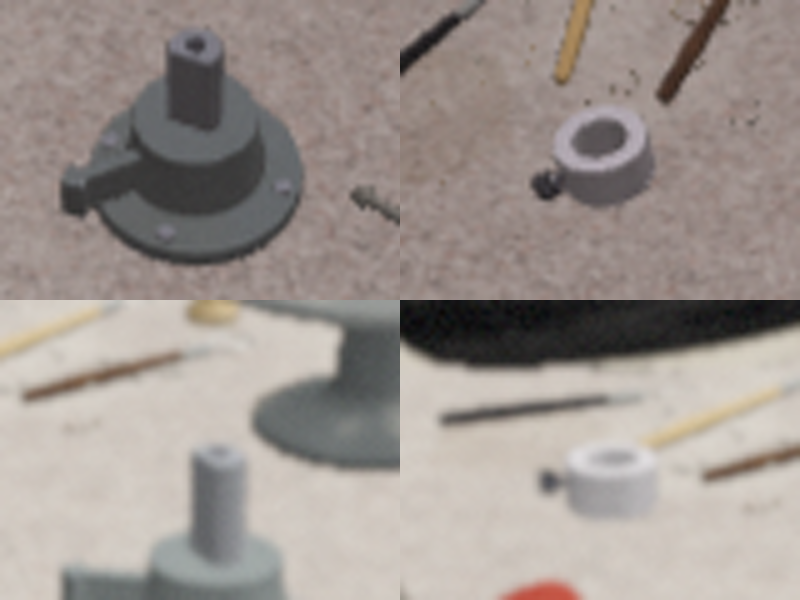

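Top right: the collar's screw points roughly world −x. Left: the flat faces the scene camera, the pointer about 158°. I'll move over for a close look.

```bash
python3 -m inch '[{"y":1},{"y":1},{"y":1},{"y":1},{"y":1}]' 1 20; python3 -m inch '[{"y":1,"z":0.8},{"y":1,"z":0.8},{"y":0.4,"z":0.8},{}]'
python3 - <<'E'
from plant import r
from h import *
import cv2
np.set_printoptions(precision=4,suppress=True)
i=r.camera_info("wrist");p,d=r.capture("wrist");cv2.imwrite("pics/w1.png",p[:,:,::-1]);np.savez("pics/w1.npz",p=p,d=d,m=i["mtx"],T=i["pose"])
s=r.get_state();print(s["time_s"],s["tcp_pos"],s["eef_rot"])
W,C,U=cloud("pics/scene0.npz",0,512,0,384)
for n,c in(("st",(.498,-.077)),("co",(.43,.2275))):
    e=W[:,:2]-c
    for z in(.04,.1,.14):
        k=(W[:,2]>z)&(np.hypot(*e.T)<.22)&(np.hypot(*e.T)>.06)&(W[:,0]>.3)
        j=np.argmin(np.where(k,np.hypot(*e.T),9));print(n,z,k.sum(),W[j],e[j],np.hypot(*e[j]))
E
```

```text
0.2 [ 0.6747 -0.      0.237 ] [179.9416  -0.0083 -90.0018]
st 0.04 5927 [ 0.4451 -0.0486  0.041 ] [-0.0529  0.0284] 0.06005661302047683
st 0.1 4712 [ 0.579  -0.0375  0.3321] [0.081  0.0395] 0.09012453764948895
st 0.14 4373 [ 0.579  -0.0375  0.3321] [0.081  0.0395] 0.09012453764948895
co 0.04 2333 [0.5615 0.1852 0.1042] [ 0.1315 -0.0423] 0.13814278855985038
co 0.1 2205 [0.5615 0.1852 0.1042] [ 0.1315 -0.0423] 0.13814278855985038
co 0.14 711 [0.4285 0.4342 0.1859] [-0.0015  0.2067] 0.2067276732139296validation failed for argument at $[0]...
validation failed for argument at $[0]...
```

View pics/w1.png

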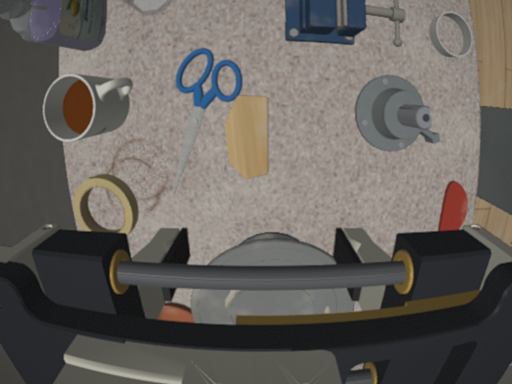

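Rows need all the keys (and the same picture came back; the arm did not move).

```bash
python3 -m inch '[{"x":0,"y":1,"z":0,"yaw":0},{"x":0,"y":1,"z":0,"yaw":0},{"x":0,"y":1,"z":0,"yaw":0},{"x":0,"y":1,"z":0,"yaw":0},{"x":0,"y":1,"z":0,"yaw":0}]' 1 20; python3 -m inch '[{"x":0,"y":1,"z":0.8,"yaw":0},{"x":0,"y":1,"z":0.8,"yaw":0},{"x":0,"y":0.4,"z":0.8,"yaw":0},{"x":0,"y":0,"z":0,"yaw":0}]'
cat > look.py <<'E'
from plant import r
import sys,cv2,numpy as np
n=sys.argv[1];c=sys.argv[2] if len(sys.argv)>2 else "wrist"
i=r.camera_info(c);p,d=r.capture(c);cv2.imwrite(f"pics/{n}.png",p[:,:,::-1]);np.savez(f"pics/{n}.npz",p=p,d=d,m=i["mtx"],T=i["pose"])
s=r.get_state();print(s["time_s"],s["tcp_pos"].round(4),s["eef_rot"].round(2),s["gripper_width"])
E
python3 look.py w2
```

```text
time_s: 0.62
tcp_pos: [0.548, -0.0004, 0.2325]
eef_rot: [179.6, -0.1, -90.1]
contact_force: [0.3, -0.7, 0.7]
gripper_width: 0.0876
time_s: 0.95
tcp_pos: [0.4811, -0.0011, 0.1726]
eef_rot: [179.8, 0.0, -90.1]
contact_force: [-0.9, -0.6, -1.0]
gripper_width: 0.0878
1.0 [ 0.483  -0.0009  0.1746] [ 1.7998e+02 -1.0000e-02 -9.0050e+01] 0.08768258427675106
```

View pics/w2.png

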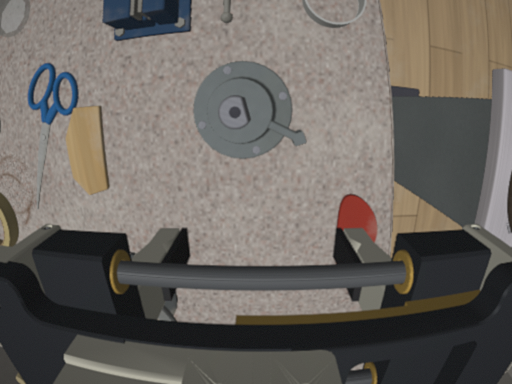

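```bash
cat >> h.py <<'E'
def fish(f,uv,z):
    q=np.load(f);m,T=q["m"],q["T"];a=(np.asarray(uv,float)-m[:2,2])/m[0,0];t=np.linalg.norm(a,axis=1,keepdims=True)
    D=np.hstack([a/np.maximum(t,1e-9)*np.sin(t),np.cos(t)])@T[:3,:3].T
    return T[:3,3]+D*((z-T[2,3])/D[:,2])[:,None]
def fproj(f,X):
    q=np.load(f);m,T=q["m"],q["T"];c=(np.asarray(X)-T[:3,3])@T[:3,:3];h=np.linalg.norm(c[:,:2],axis=1);t=np.arctan2(h,c[:,2])
    return c[:,:2]/h[:,None]*t[:,None]*m[0,0]+m[:2,2]
def rect(f,c,z,half,ppm,out=None):
    """orthographic top view at height z: right = +x, up = +y"""
    import cv2
    n=int(2*half*ppm);g=(np.arange(n)-n/2)/ppm
    X,Y=np.meshgrid(c[0]+g,c[1]-g);uv=fproj(f,np.stack([X.ravel(),Y.ravel(),np.full(X.size,z)],1)).astype(np.float32).reshape(n,n,2)
    im=cv2.remap(np.ascontiguousarray(np.load(f)["p"][:,:,::-1]),uv[...,0],uv[...,1],cv2.INTER_CUBIC)
    return im
E
python3 - <<'E'
from h import *
import cv2
np.set_printoptions(precision=4,suppress=True)
f="pics/w2.npz"
top=fish(f,[[235,113]],.098)[0];tip=fish(f,[[304,140]],.038)[0];foot=fish(f,[[243,110]],.006)[0]
print(top,tip,foot)
for c in(top,foot):
  e=tip-c;print(np.degrees(np.arctan2(e[1],e[0])),np.hypot(*e[:2]))
a=rect(f,top,.098,.025,8000);b=rect(f,foot,.038,.08,2500)
cv2.imwrite("pics/c2.png",np.hstack([a,b]));print(a.shape,b.shape)
E
```

```text
[ 0.5003 -0.0747  0.098 ] [ 0.4402 -0.0473  0.038 ] [ 0.4998 -0.075   0.006 ]
155.48295625722557 0.06614066718413059
155.07605640080075 0.06572719653701174
(400, 400, 3) (400, 400, 3)
```

View pics/c2.png

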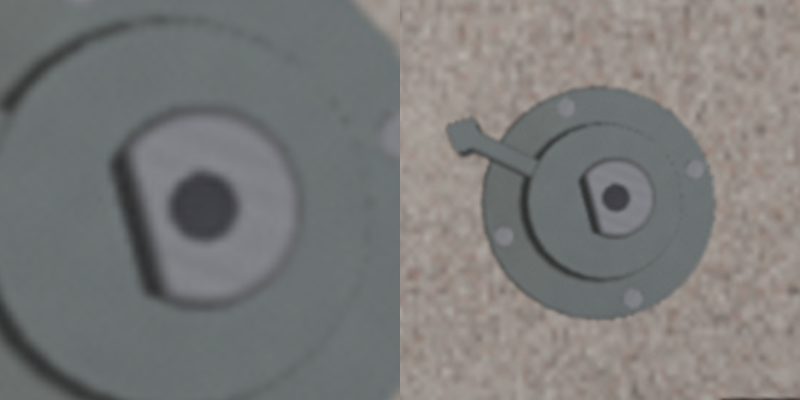

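Top view (8 px/mm left): the flat's edge runs (128,152)–(158,296), so its normal is at about 192°. The pointer is at about 153–155°. I'll refine the pointer by segmentation.

```bash
cat > ptr.py <<'E'
from h import *
import cv2,sys
np.set_printoptions(precision=4,suppress=True)
f=sys.argv[1];c=np.array([.4999,-.0748])
def seg(z):
    im=cv2.GaussianBlur(rect(f,c,z,.09,4000),(0,0),3).astype(int)   # px: n=720
    m=(im[...,2]-im[...,1]<3)  # stand greenish; table reddish
    m=cv2.morphologyEx(m.astype(np.uint8),cv2.MORPH_OPEN,np.ones((9,9)))
    v,u=np.nonzero(m);return (u-360)/4000,(360-v)/4000
x,y=seg(.006);r=np.hypot(x,y);a=np.degrees(np.arctan2(y,x))%360;k=(r<.06)&(np.abs(a-155)>25)
C=np.array([x[k].max()+x[k].min(),y[k].max()+y[k].min()])/2;print("foot centre",c+C,"dia",np.ptp(x[k]),np.ptp(y[k]))
x,y=seg(.038);x-=C[0];y-=C[1];r=np.hypot(x,y);a=np.degrees(np.arctan2(y,x))%360;k=(r>.0545)&(r<.08)&(np.abs(a-155)<30)
print("ptr",k.sum(),a[k].mean(),a[k].min(),a[k].max(),r[k].max(),a[k][r[k]>r[k].max()-.002].mean())
E
python3 ptr.py pics/w2.npz
```

```text
foot centre [ 0.5009 -0.0754] dia 0.10350000000000001 0.10375
ptr 2592 154.70968273451726 147.4313509337028 162.05864077784796 0.06915618645500922 154.36297419812783
```

```bash
python3 -m inch '[{"x":1,"y":-0.25,"z":0,"yaw":0},{"x":1,"y":-0.25,"z":0,"yaw":-1},{"x":0.95,"y":-0.2,"z":0,"yaw":-1},{"x":0,"y":0,"z":0,"yaw":-1},{"x":0,"y":0,"z":0,"yaw":0}]' 1 20; python3 -m inch '[{"x":0,"y":0,"z":0.9,"yaw":0},{"x":0,"y":0,"z":0.9,"yaw":0},{"x":0,"y":0,"z":0,"yaw":0}]'
```

```text
time_s: 1.42
tcp_pos: [0.5114, -0.0764, 0.1816]
eef_rot: [-179.6, -0.2, -77.2]
contact_force: [0.1, -0.1, 0.4]
gripper_width: 0.0876
time_s: 1.67
tcp_pos: [0.5179, -0.0768, 0.1399]
eef_rot: [-179.1, -0.3, -77.6]
contact_force: [-0.3, 0.4, -1.0]
gripper_width: 0.0877
```

```bash
python3 -m inch '[{"x":-0.22,"y":0.65,"z":0,"yaw":0},{"x":0,"y":0,"z":0,"yaw":0},{"x":0,"y":0,"z":0,"yaw":0}]' 1 20
cat > d.py <<'E'
from plant import r
import sys,numpy as np
from scipy.spatial.transform import Rotation as R
s=r.get_state();M=R.from_euler("xyz",s["eef_rot"],degrees=True).as_matrix()
t=[float(v) for v in sys.argv[1:4]];print(s["time_s"],s["tcp_pos"].round(4),s["eef_rot"].round(1),"F",s["contact_force"].round(1),"M",s["moment"].round(2),"w",round(s["gripper_width"],4),"units",(M.T@(np.array(t)-s["tcp_pos"])/.025).round(2),"jaw",round(np.degrees(np.arctan2(M[1,1],M[0,1])),1))
E
python3 d.py .5005 -.075 .082
```

```text
time_s: 1.92
tcp_pos: [0.5034, -0.0743, 0.142]
eef_rot: [-179.1, -0.4, -77.8]
contact_force: [0.8, 0.0, 0.7]
gripper_width: 0.0879
1.9167 [ 0.5034 -0.0743  0.142 ] [-179.1   -0.4  -77.8] F [0.8 0.  0.7] M [ 0.01 -0.03 -0.01] w 0.0879 units [-0.01  0.16  2.4 ] jaw -167.8
```

```bash
python3 -m inch '[{"x":0,"y":0.2,"z":0.8,"yaw":0},{"x":0,"y":0.05,"z":0.8,"yaw":0},{"x":0,"y":0,"z":0.7,"yaw":0},{"x":0,"y":0,"z":0,"yaw":0}]' 1 20
python3 d.py .5005 -.075 .082
```

```text
time_s: 2.25
tcp_pos: [0.505, -0.0741, 0.0895]
eef_rot: [-178.5, -0.4, -77.9]
contact_force: [-0.7, -0.8, -0.7]
gripper_width: 0.0875
2.25 [ 0.505  -0.0741  0.0895] [-178.5   -0.4  -77.9] F [-0.7 -0.8 -0.7] M [-0.    0.21 -0.01] w 0.0875 units [-0.    0.19  0.3 ] jaw -167.9
```

```bash
python3 -m inch '[{"x":0,"y":0.2,"z":0.25,"yaw":0},{"x":0,"y":0,"z":0.1,"yaw":0}]' 1 20; python3 d.py .5005 -.075 .082
python3 -m inch '[{"x":0,"y":0,"z":0,"yaw":0},{"x":0,"y":0,"z":0,"yaw":0},{"x":0,"y":0,"z":0,"yaw":0},{"x":0,"y":0,"z":0,"yaw":0},{"x":0,"y":0,"z":0,"yaw":0}]' -1 15 | tail -2;python3 d.py .5005 -.075 .082
python3 -m inch '[{"x":0,"y":0,"z":0,"yaw":0},{"x":0,"y":0,"z":0,"yaw":0},{"x":0,"y":0,"z":0,"yaw":0},{"x":0,"y":0,"z":0,"yaw":0},{"x":0,"y":0,"z":0,"yaw":0}]' -1 15 | tail -2;python3 d.py .5005 -.075 .082
```

```text
time_s: 2.42
tcp_pos: [0.5022, -0.0748, 0.0823]
eef_rot: [-178.4, -0.5, -77.9]
contact_force: [-0.3, 1.0, 0.2]
gripper_width: 0.0875
2.4167 [ 0.5022 -0.0748  0.0823] [-178.4   -0.5  -77.9] F [-0.3  1.   0.2] M [-0.01  0.29 -0.03] w 0.0875 units [-0.01  0.07  0.01] jaw -167.9
contact_force: [0.5, -0.4, -0.1]
gripper_width: 0.0597
2.8333 [ 0.5046 -0.0744  0.0857] [-178.1   -0.5  -77.9] F [ 0.5 -0.4 -0.1] M [ 0.    0.12 -0.04] w 0.0597 units [-0.01  0.17  0.14] jaw -167.9
contact_force: [0.2, 0.2, -0.7]
gripper_width: 0.0264
3.25 [ 0.505  -0.0743  0.0865] [-178.    -0.5  -77.9] F [ 0.2  0.2 -0.7] M [-0.04  0.26  0.02] w 0.0264 units [-0.01  0.19  0.17] jaw -167.9
```

```bash
python3 -m inch '[{"x":0,"y":0.05,"z":0.1,"yaw":0},{"x":0,"y":0,"z":0,"yaw":0},{"x":0,"y":0,"z":0,"yaw":0}]' -1 15 | tail -2;python3 d.py .503 -.0745 .084
python3 -m inch '[{"x":0,"y":0,"z":0,"yaw":0},{"x":0,"y":0,"z":0,"yaw":0}]' -1 25 | tail -2;python3 d.py .503 -.0745 .084
```

```text
contact_force: [0.4, 0.3, -1.2]
gripper_width: 0.021
3.5 [ 0.5028 -0.0751  0.0843] [-178.1   -0.5  -77.9] F [ 0.4  0.3 -1.2] M [ 0.12 -0.08  0.04] w 0.021 units [-0.02 -0.01  0.01] jaw -167.8
contact_force: [-0.1, -0.2, 1.0]
gripper_width: 0.0208
3.6667 [ 0.5028 -0.0751  0.0843] [-178.1   -0.6  -77.8] F [-0.1 -0.2  1. ] M [0.09 0.45 0.09] w 0.0208 units [-0.02 -0.01  0.01] jaw -167.8
```

The opening stops at 21 mm, so the pads lie on the flat. Now I'll turn the spindle about 37.7° clockwise.

```bash
python3 -m inch '[{"x":0.01,"y":0,"z":0,"yaw":1},{"x":0.01,"y":0,"z":0,"yaw":1},{"x":0.01,"y":0,"z":0,"yaw":1},{"x":0.01,"y":0,"z":0,"yaw":1}]' -1 25 | tail -2;python3 d.py .5028 -.0755 .084
python3 -m inch '[{"x":0.01,"y":0,"z":0,"yaw":1},{"x":0.01,"y":0,"z":0,"yaw":1},{"x":0.01,"y":0,"z":0,"yaw":1},{"x":0.01,"y":0,"z":0,"yaw":1},{"x":0,"y":0,"z":0,"yaw":0}]' -1 25 | tail -2;python3 d.py .5028 -.0761 .084
```

```text
contact_force: [0.5, 0.8, 2.2]
gripper_width: 0.0214
4.0 [ 0.5027 -0.0758  0.0843] [-178.1   -0.   -94.3] F [0.5 0.8 2.2] M [0.38 0.47 0.05] w 0.0214 units [-0.01 -0.    0.01] jaw 175.7
contact_force: [-0.0, 0.3, 0.8]
gripper_width: 0.0205
4.4167 [ 0.5025 -0.0765  0.0843] [-178.2    0.5 -111.3] F [-0.   0.3  0.8] M [-0.07  0.31 -0.04] w 0.0205 units [-0.02 -0.01  0.01] jaw 158.7
```

```bash
python3 -m inch '[{"x":0,"y":0,"z":0,"yaw":1},{"x":0,"y":0,"z":0,"yaw":0},{"x":0,"y":0,"z":0,"yaw":0}]' -1 25 | tail -2;python3 d.py .5028 -.0761 .084
python3 -m inch '[{"x":0,"y":0,"z":0,"yaw":0},{"x":0,"y":0,"z":0,"yaw":0},{"x":0,"y":0,"z":0,"yaw":0},{"x":0,"y":0,"z":0,"yaw":0}]' 1 25 | tail -1
python3 -m inch '[{"x":0,"y":0,"z":-0.8,"yaw":0},{"x":0,"y":0,"z":-1,"yaw":0},{"x":-0.5,"y":0,"z":-1,"yaw":0},{"x":-1,"y":0,"z":-1,"yaw":0},{"x":-1,"y":0,"z":0,"yaw":0}]' 1 25 | tail -1
python3 -m inch '[{"x":-0.5,"y":0,"z":0,"yaw":0},{"x":0,"y":0,"z":0,"yaw":0},{"x":0,"y":0,"z":0,"yaw":0}]'
python3 look.py w3; python3 ptr.py pics/w3.npz; python3 - <<'E'
from h import *
import cv2
f="pics/w3.npz"
c=(.5005,-.075)
cv2.imwrite("pics/c3.png",np.hstack([rect(f,c,.098,.025,8000),rect(f,c,.038,.08,2500)]))
E
```

```text
contact_force: [-1.0, 0.0, 1.3]
gripper_width: 0.0211
4.6667 [ 0.5024 -0.0766  0.0843] [-178.3    0.6 -115. ] F [-1.   0.   1.3] M [ 0.17  0.37 -0.01] w 0.0211 units [-0.02 -0.01  0.01] jaw 155.0
gripper_width: 0.0422
gripper_width: 0.0753
time_s: 5.67
tcp_pos: [0.5295, -0.006, 0.1824]
eef_rot: [-178.5, 0.6, -114.4]
contact_force: [-0.8, 0.0, -0.6]
gripper_width: 0.0872
5.7167 [ 0.5294 -0.0062  0.1823] [-178.49    0.55 -114.39] 0.08730073441043494
foot centre [ 0.5009 -0.0757] dia 0.10350000000000001 0.10375
ptr 2646 154.2370897969344 146.99588109642022 161.52703142186667 0.0690408619949085 154.1261797074452
```

View pics/c3.png

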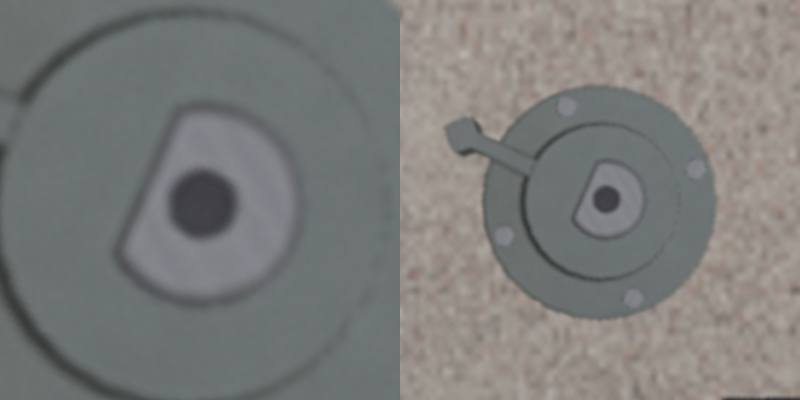

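Flat edge (180,107)–(118,250) gives its normal at about 156°, against jaw 155° and pointer 154.3°: aligned. Next the collar.

```bash
python3 -m inch '[{"x":-0.92,"y":0.51,"z":0,"yaw":0},{"x":-0.92,"y":0.51,"z":0,"yaw":0},{"x":-0.92,"y":0.51,"z":0,"yaw":0},{"x":-0.92,"y":0.51,"z":0,"yaw":0},{"x":-0.92,"y":0.51,"z":0,"yaw":0}]' 1 25 | sed -n 2,3p
python3 -m inch '[{"x":-0.92,"y":0.51,"z":0,"yaw":0},{"x":-0.92,"y":0.51,"z":0,"yaw":0},{"x":-0.92,"y":0.51,"z":0,"yaw":0},{"x":-0.92,"y":0.51,"z":0,"yaw":1},{"x":0,"y":0,"z":0,"yaw":1}]' | sed -n 2,3p
python3 -m inch '[{"x":0,"y":0,"z":0,"yaw":1},{"x":0,"y":0,"z":0,"yaw":1},{"x":0,"y":0,"z":0,"yaw":1},{"x":0,"y":0,"z":0,"yaw":1},{"x":0,"y":0,"z":0,"yaw":1}]' | sed -n 2,3p
python3 -m inch '[{"x":0,"y":0,"z":0,"yaw":1},{"x":0,"y":0,"z":0,"yaw":1},{"x":0,"y":0,"z":0,"yaw":1},{"x":0,"y":0,"z":0,"yaw":1},{"x":0,"y":0,"z":0,"yaw":1}]' | sed -n 2,3p
python3 -m inch '[{"x":0,"y":0,"z":0,"yaw":1},{"x":0,"y":0,"z":0,"yaw":1},{"x":0,"y":0,"z":0,"yaw":1},{"x":0,"y":0,"z":0,"yaw":1},{"x":0,"y":0,"z":0,"yaw":0}]' | sed -n 2,3p
python3 d.py .51 .2275 .18;python3 look.py w4;  python3 - <<'E'
from h import *
import cv2
f="pics/w4.npz"
c=(.43,.2275)
cv2.imwrite("pics/c4.png",np.hstack([rect(f,c,.028,.05,4000),rect(f,c,.014,.05,4000)]))
E
```

```text
tcp_pos: [0.5152, 0.1205, 0.1774]
eef_rot: [-178.8, 0.1, -114.9]
tcp_pos: [0.5046, 0.2278, 0.1723]
eef_rot: [-179.0, -0.1, -123.1]
tcp_pos: [0.5018, 0.2241, 0.167]
eef_rot: [-179.0, -0.3, -144.0]
tcp_pos: [0.4996, 0.2173, 0.1623]
eef_rot: [-178.7, -0.5, -165.3]
tcp_pos: [0.4974, 0.2104, 0.1578]
eef_rot: [-178.2, -0.5, 177.5]
7.8 [0.4974 0.2104 0.1578] [-178.2   -0.5  177.5] F [-0.2  0.1 -0. ] M [ 0.01 -0.2   0.06] w 0.0877 units [-0.47  0.68 -0.91] jaw 87.5
7.85 [0.4973 0.2103 0.1577] [-178.22   -0.5   177.74] 0.08759923823909882
```

View pics/c4.png

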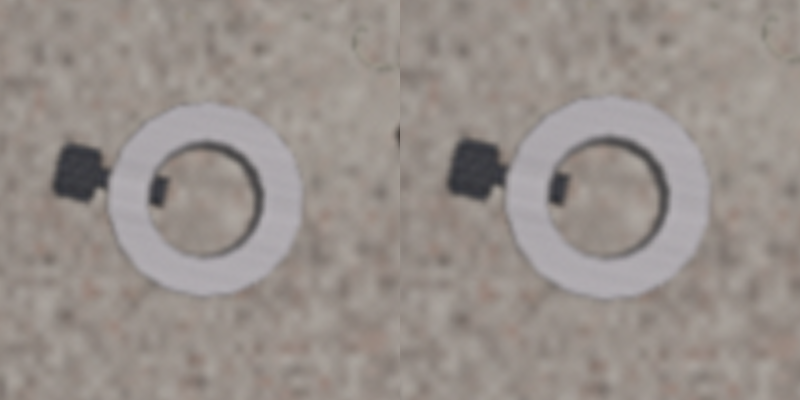

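Collar centre (205,200) → (0.431, 0.2275). The screw runs head (76,169), end (159,190), so it points to about 166°. The jaw axis should be at 76°.

```bash
cat >> d.py <<'E'
print("tool z",M[:,2].round(4),"joints",s["joints"].round(1))
E
python3 -m inch '[{"x":0,"y":0,"z":0,"yaw":1},{"x":0,"y":0,"z":0,"yaw":1},{"x":0,"y":0,"z":0,"yaw":0.9},{"x":0,"y":0,"z":0,"yaw":0}]' 1 25 | sed -n 2,3p
python3 d.py .4313 .2275 .1
python3 -m inch '[{"x":0,"y":0,"z":0,"yaw":0},{"x":0,"y":0,"z":0,"yaw":0}]'  | sed -n 2,3p
python3 d.py .4313 .2275 .1
```

```text
tcp_pos: [0.4965, 0.2073, 0.1558]
eef_rot: [-178.0, -0.3, 166.2]
8.1833 [0.4965 0.2073 0.1558] [-178.    -0.3  166.2] F [0.5 0.7 0.7] M [ 0.05 -0.21  0.01] w 0.0879 units [2.71 0.24 2.24] jaw 76.2
tool z [-0.0131 -0.0333 -0.9994] joints [  44.2   12.6  -22.5    1.   -56.8 -148.5]
tcp_pos: [0.4963, 0.2065, 0.1553]
eef_rot: [-177.9, -0.3, 166.6]
8.35 [0.4963 0.2065 0.1553] [-177.9   -0.3  166.6] F [-0.3 -0.1 -0.3] M [ 0.08 -0.12  0.03] w 0.0881 units [2.71 0.29 2.22] jaw 76.6
tool z [-0.0139 -0.034  -0.9993] joints [  44.1   12.6  -22.5    1.   -56.8 -148.1]
```

```bash
python3 -m inch '[{"x":0.9,"y":0.1,"z":0.5,"yaw":0},{"x":0.9,"y":0.1,"z":0.7,"yaw":0},{"x":0.9,"y":0.1,"z":0.8,"yaw":0},{"x":0,"y":0,"z":0,"yaw":0}]' 1 25 | sed -n 2,3p
python3 d.py .4313 .2275 .05
python3 -m inch '[{"x":0,"y":0,"z":0,"yaw":0},{"x":0,"y":0,"z":0,"yaw":0}]'  | sed -n 2,3p
python3 d.py .4313 .2275 .05
```

```text
tcp_pos: [0.4313, 0.2275, 0.1042]
eef_rot: [-178.0, -0.2, 167.0]
8.6833 [0.4313 0.2275 0.1042] [-178.    -0.2  167. ] F [-1.7 -0.2 -0.5] M [-0.13  0.07  0.04] w 0.0877 units [-0.01  0.08  2.17] jaw 77.0
tool z [-0.0116 -0.0324 -0.9994] joints [  51.5   11.5  -32.     0.8  -48.3 -155.1]
tcp_pos: [0.4306, 0.2275, 0.104]
eef_rot: [-178.0, -0.3, 167.4]
8.85 [0.4306 0.2275 0.104 ] [-178.    -0.3  167.4] F [ 0.4 -0.9  0.6] M [ 0.05 -0.17  0.  ] w 0.0879 units [-0.04  0.08  2.16] jaw 77.4
tool z [-0.0121 -0.0335 -0.9994] joints [  51.6   11.5  -32.     0.9  -48.4 -154.8]
```

```bash
python3 -m inch '[{"x":0,"y":0.1,"z":0.6,"yaw":0.3},{"x":0,"y":0.1,"z":0.7,"yaw":0},{"x":0,"y":0.1,"z":0.7,"yaw":0},{"x":0,"y":0,"z":0.6,"yaw":0}]' 1 25 | sed -n 2,3p
python3 d.py .4313 .2275 .02
```

```text
tcp_pos: [0.4377, 0.2368, 0.0427]
eef_rot: [-178.6, 0.2, 166.4]
9.1833 [0.4377 0.2368 0.0427] [-178.6    0.2  166.4] F [-0.1 -0.  -0.3] M [ 0.03 -0.12  0.05] w 0.0877 units [ 0.16 -0.4   0.92] jaw 76.4
tool z [-0.0024 -0.024  -0.9997] joints [  51.7   17.2  -35.1    1.2  -39.  -156.2]
```

```bash
python3 -m inch '[{"x":0,"y":0,"z":0,"yaw":0},{"x":0,"y":0,"z":0,"yaw":0}]'  | sed -n 2,4p
python3 d.py .4313 .2275 .02
```

```text
tcp_pos: [0.4383, 0.2359, 0.0411]
eef_rot: [-178.5, 0.1, 166.4]
contact_force: [-0.6, 0.9, 0.3]
9.35 [0.4383 0.2359 0.0411] [-1.785e+02  1.000e-01  1.664e+02] F [-0.6  0.9  0.3] M [ 0.05 -0.15  0.01] w 0.0877 units [ 0.19 -0.37  0.86] jaw 76.4
tool z [-0.0044 -0.0265 -0.9996] joints [  51.5   17.4  -35.     1.2  -39.  -156.1]
```

```bash
python3 -m inch '[{"x":0.17,"y":-0.37,"z":-0.05,"yaw":0},{"x":0,"y":0,"z":0,"yaw":0}]'  | sed -n 2,4p
python3 d.py .4313 .2275 .02
python3 -m inch '[{"x":0,"y":0,"z":0.3,"yaw":0},{"x":0,"y":0,"z":0.3,"yaw":0},{"x":0,"y":0,"z":0.15,"yaw":0}]'  | sed -n 2,4p
python3 d.py .4313 .2275 .02
```

```text
tcp_pos: [0.4328, 0.2277, 0.0439]
eef_rot: [-178.5, 0.1, 166.4]
contact_force: [-0.8, -0.4, 0.3]
9.5167 [0.4328 0.2277 0.0439] [-1.785e+02  1.000e-01  1.664e+02] F [-0.8 -0.4  0.3] M [-0.04  0.    0.04] w 0.0874 units [0.06 0.   0.96] jaw 76.4
tool z [-0.0036 -0.0261 -0.9997] joints [  51.5   16.4  -36.     1.2  -38.9 -156. ]
tcp_pos: [0.4344, 0.2285, 0.0273]
eef_rot: [-178.9, 0.3, 166.5]
contact_force: [0.7, -0.3, -0.0]
9.7667 [0.4344 0.2285 0.0273] [-178.9    0.3  166.5] F [ 0.7 -0.3 -0. ] M [-0.02 -0.06  0.01] w 0.0878 units [ 0.11 -0.06  0.29] jaw 76.5
tool z [ 0.0012 -0.0206 -0.9998] joints [  51.4   17.9  -37.     1.3  -35.9 -156. ]
```

```bash
python3 -m inch '[{"x":0.1,"y":-0.06,"z":0.15,"yaw":0},{"x":0,"y":-0.02,"z":0.12,"yaw":0}]'  | sed -n 2,4p
python3 d.py .4313 .2275 .02
python3 -m inch '[{"x":0,"y":0,"z":0,"yaw":0},{"x":0,"y":0,"z":0,"yaw":0},{"x":0,"y":0,"z":0,"yaw":0},{"x":0,"y":0,"z":0,"yaw":0},{"x":0,"y":0,"z":0,"yaw":0}]' -1 15 | tail -2;python3 d.py .4313 .2275 .02
python3 -m inch '[{"x":0,"y":0,"z":0,"yaw":0},{"x":0,"y":0,"z":0,"yaw":0},{"x":0,"y":0,"z":0,"yaw":0}]' -1 15 | tail -2;python3 d.py .4313 .2275 .02
```

```text
tcp_pos: [0.4313, 0.227, 0.0197]
eef_rot: [-178.9, 0.3, 166.5]
contact_force: [-0.1, 0.2, 0.7]
9.9333 [0.4313 0.227  0.0197] [-178.9    0.3  166.5] F [-0.1  0.2  0.7] M [ 0.02 -0.09  0.02] w 0.0877 units [ 0.01  0.02 -0.01] jaw 76.5
tool z [ 0.0012 -0.0205 -0.9998] joints [  51.6   18.4  -37.8    1.4  -34.6 -156.3]
contact_force: [-0.1, 0.1, -0.4]
gripper_width: 0.0597
10.35 [0.4308 0.2267 0.0187] [-178.8    0.3  166.5] F [-0.1  0.1 -0.4] M [-0.   -0.12 -0.01] w 0.0597 units [-0.01  0.04 -0.05] jaw 76.5
tool z [-0.     -0.0222 -0.9998] joints [  51.6   18.5  -37.9    1.4  -34.6 -156.3]
contact_force: [0.8, 0.3, -0.8]
gripper_width: 0.0503
10.6 [0.4309 0.2269 0.0189] [-178.8    0.3  166.5] F [ 0.8  0.3 -0.8] M [ 0.05 -0.15 -0.03] w 0.0503 units [-0.01  0.02 -0.05] jaw 76.5
tool z [ 3.000e-04 -2.170e-02 -9.998e-01] joints [  51.6   18.5  -37.9    1.4  -34.6 -156.3]
```

```bash
python3 -m inch '[{"x":0,"y":0,"z":-0.2,"yaw":0},{"x":0,"y":0,"z":-0.6,"yaw":0},{"x":0,"y":0,"z":-1,"yaw":0},{"x":0,"y":0,"z":-1,"yaw":0},{"x":0,"y":0,"z":-1,"yaw":0}]' -1 25 | tail -2
python3 -m inch '[{"x":0,"y":0,"z":-1,"yaw":0},{"x":0,"y":0,"z":-1,"yaw":0},{"x":0,"y":0,"z":0,"yaw":1},{"x":0,"y":0,"z":0,"yaw":1},{"x":0,"y":0,"z":0,"yaw":1}]' -1 25 | tail -2;python3 d.py .5008 -.0755 .16;python3 look.py w5
```

```text
contact_force: [0.5, 0.4, -2.8]
gripper_width: 0.05
contact_force: [-0.8, -0.1, -2.4]
gripper_width: 0.0495
11.4333 [0.4289 0.2278 0.1733] [-178.7    0.5  154.1] F [-0.8 -0.1 -2.4] M [-0.   -0.17  0.03] w 0.0495 units [-7.88 -9.64  0.82] jaw 64.1
tool z [-0.0027 -0.0242 -0.9997] joints [  51.8    6.3  -27.7    0.9  -57.2 -168.2]
11.4833 [0.4288 0.2277 0.1732] [-178.67    0.46  153.81] 0.05040098241528538
```

View pics/w5.png

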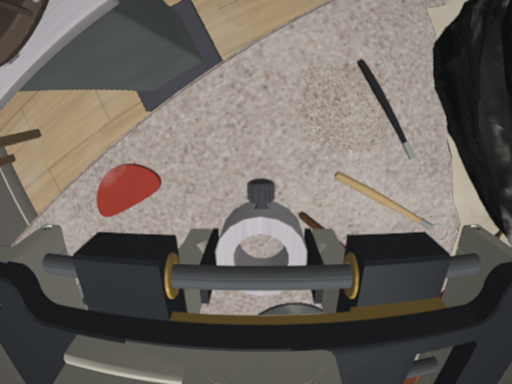

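Held with the screw straight "up" in the picture (head at (260,190)), i.e. along tool +x. I'll check the collar's centre against the TCP by projecting the model.

```bash
python3 - <<'E'
from h import *
import cv2
from scipy.spatial.transform import Rotation as R
f="pics/w5.npz";t=np.array([.4288,.2277,.1732]);M=R.from_euler("xyz",[-178.67,.46,153.81],degrees=True).as_matrix()
P=lambda X:fproj(f,np.atleast_2d(X)@M.T+t)
for dx in(-.002,0,.002):
    b=np.radians(np.array([-35,-20,20,35]));print(dx,"outer",P(np.stack([dx+.025*np.cos(b),.025*np.sin(b),b*0-.0091],1)).round(1).tolist(),"bore",P(np.stack([dx+.0145*np.cos(b),.0145*np.sin(b),b*0-.0091],1)).round(1).tolist(),"headend",P([dx+.04,0,.0049]).round(1))
p=np.load(f)["p"];g=cv2.cvtColor(p,cv2.COLOR_RGB2GRAY)
im=cv2.resize(p[170:300,190:330,::-1],None,fx=5,fy=5,interpolation=cv2.INTER_CUBIC)
for rr in(.025,.0145):
    b=np.linspace(-2,2,80);q=P(np.stack([rr*np.cos(b),rr*np.sin(b),b*0-.0091],1));q=((q-[190,170])*5+2).astype(int)
    for a in q: cv2.circle(im,tuple(int(v) for v in a),1,(0,255,0),-1)
cv2.imwrite("pics/c5.png",im)
E
```

```text
-0.002 outer [[232.8, 227.9], [244.2, 222.5], [278.3, 222.7], [289.5, 228.2]] bore [[245.0, 243.2], [251.5, 240.2], [270.8, 240.3], [277.2, 243.3]] headend [[261.4 183.4]]
0 outer [[232.7, 224.3], [244.1, 218.8], [278.4, 219.0], [289.7, 224.5]] bore [[244.9, 239.7], [251.4, 236.7], [270.8, 236.8], [277.3, 239.9]] headend [[261.4 179.7]]
0.002 outer [[232.6, 220.6], [244.0, 215.1], [278.5, 215.3], [289.9, 220.9]] bore [[244.9, 236.2], [251.4, 233.2], [270.9, 233.3], [277.4, 236.4]] headend [[261.4 176. ]]
```

View pics/c5.png

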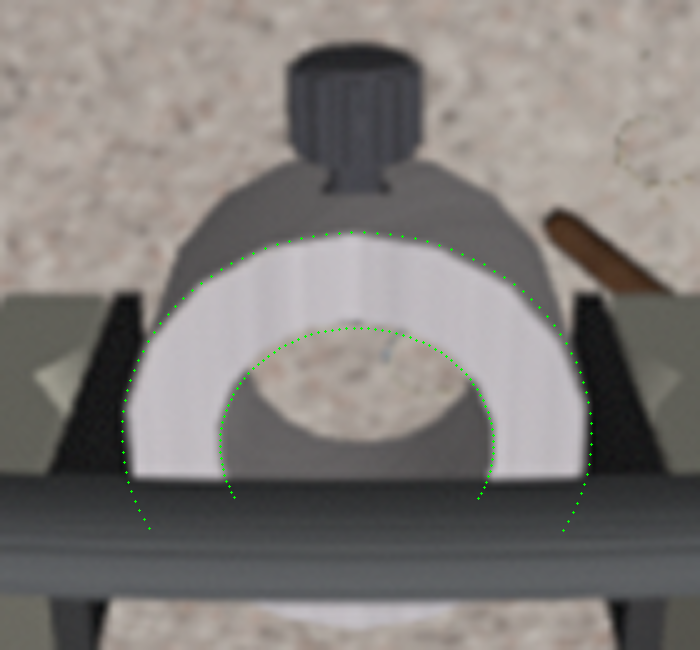

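The projected rings (green) lie on the collar with no more than about 0.5 mm offset. Carrying it over to the stand.

```bash
python3 -m inch '[{"x":-0.4,"y":-0.5,"z":0,"yaw":0},{"x":-0.79,"y":-0.96,"z":0,"yaw":0},{"x":-0.79,"y":-0.96,"z":0,"yaw":0},{"x":-0.79,"y":-0.96,"z":0,"yaw":0},{"x":-0.79,"y":-0.96,"z":0,"yaw":0}]' -1 25 | sed -n 2,3p
python3 -m inch '[{"x":-0.79,"y":-0.96,"z":0,"yaw":0},{"x":-0.79,"y":-0.96,"z":0,"yaw":0},{"x":-0.79,"y":-0.96,"z":0,"yaw":0},{"x":-0.79,"y":-0.96,"z":0,"yaw":0},{"x":-0.4,"y":-0.5,"z":0,"yaw":0}]' -1 25 | sed -n 2,3p
python3 -m inch '[{"x":0,"y":0,"z":0,"yaw":0},{"x":0,"y":0,"z":0,"yaw":0}]' -1 25 | tail -2;python3 d.py .5005 -.0755 .13
```

```text
tcp_pos: [0.4606, 0.0908, 0.1771]
eef_rot: [-178.7, 0.4, 154.7]
tcp_pos: [0.4937, -0.0541, 0.1807]
eef_rot: [-178.7, 0.3, 155.3]
contact_force: [-0.5, -0.1, -2.3]
gripper_width: 0.0499
12.4833 [ 0.4932 -0.0578  0.1803] [-178.6    0.2  155.1] F [-0.5 -0.1 -2.3] M [ 0.12 -0.15 -0.02] w 0.0499 units [-0.56 -0.47  2.03] jaw 65.1
tool z [-0.007  -0.0238 -0.9997] joints [  17.     6.6  -26.5    1.4  -57.7 -132.6]
```

```bash
python3 -m inch '[{"x":-0.56,"y":-0.47,"z":0.3,"yaw":0},{"x":0,"y":0,"z":0.6,"yaw":0},{"x":0,"y":0,"z":0.6,"yaw":0},{"x":0,"y":0,"z":0.3,"yaw":0},{"x":0,"y":0,"z":0,"yaw":0}]' -1 25 | tail -2;python3 d.py .5005 -.0755 .125
```

```text
contact_force: [0.3, 0.3, -2.1]
gripper_width: 0.05
12.9 [ 0.5003 -0.0737  0.1349] [-178.7    0.2  155.5] F [ 0.3  0.3 -2.1] M [ 0.01 -0.1  -0.01] w 0.05 units [-0.04 -0.05  0.4 ] jaw 65.5
tool z [-0.006  -0.0229 -0.9997] joints [  14.8   10.2  -29.     1.5  -51.5 -130.3]
```

```bash
python3 -m inch '[{"x":-0.04,"y":-0.06,"z":0.4,"yaw":0.1},{"x":-0.01,"y":-0.02,"z":0.2,"yaw":0},{"x":0,"y":0,"z":0,"yaw":0}]' -1 25 | tail -2;python3 d.py .5005 -.0755 .11;python3 look.py w6; python3 - <<'E'
from h import *
import cv2
p=np.load("pics/w6.npz")["p"]
cv2.imwrite("pics/c6.png",cv2.resize(p[160:300,170:350,::-1],None,fx=4,fy=4,interpolation=cv2.INTER_CUBIC))
E
```

```text
contact_force: [-0.4, -0.1, -1.2]
gripper_width: 0.0502
13.15 [ 0.5008 -0.075   0.1197] [-178.7    0.3  155.3] F [-0.4 -0.1 -1.2] M [-0.   -0.13  0.01] w 0.0502 units [ 0.01 -0.01  0.39] jaw 65.3
tool z [-0.0053 -0.0229 -0.9997] joints [  14.7   11.3  -30.     1.6  -49.3 -130.4]
13.2 [ 0.5009 -0.075   0.12  ] [-178.68    0.28  155.25] 0.049667749370990756
```

View pics/c6.png

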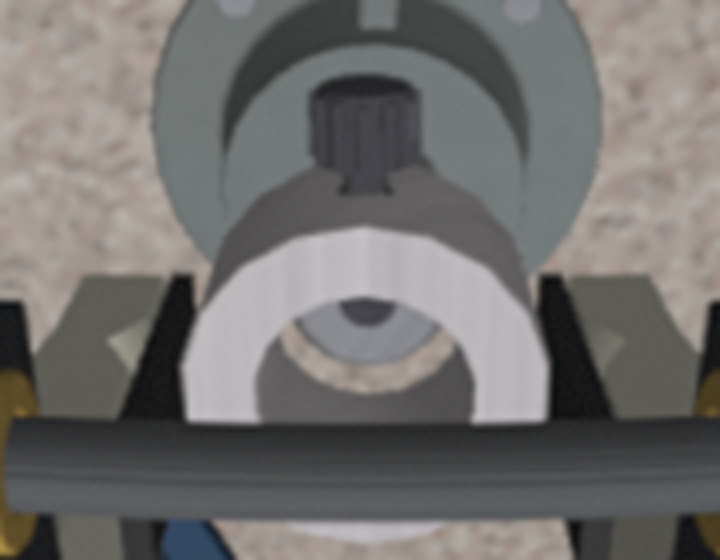

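Through the bore the spindle top sits laterally centred (hole at (366,310)), with the screw in line with the pointer (377,10). Descending.

```bash
python3 -m inch '[{"x":0,"y":0,"z":0.2,"yaw":0},{"x":0,"y":0,"z":0.2,"yaw":0},{"x":0,"y":0,"z":0.2,"yaw":0}]' -1 25 | tail -2;python3 d.py .5005 -.0755 .069
```

```text
contact_force: [-0.3, 0.1, -2.0]
gripper_width: 0.0506
13.45 [ 0.5023 -0.0749  0.1059] [-178.8    0.5  155.3] F [-0.3  0.1 -2. ] M [ 0.05 -0.08 -0.02] w 0.0506 units [ 0.07 -0.02  1.48] jaw 65.3
tool z [-0.0013 -0.0224 -0.9997] joints [  14.7   12.3  -31.     1.7  -47.1 -130.5]
```

```bash
python3 -m inch '[{"x":0.07,"y":-0.02,"z":0,"yaw":0},{"x":0,"y":0,"z":0,"yaw":0}]' -1 25 | tail -2;python3 d.py .5005 -.0755 .069
python3 -m inch '[{"x":0.03,"y":0,"z":0.2,"yaw":0},{"x":0.02,"y":0,"z":0.2,"yaw":0},{"x":0,"y":0,"z":0,"yaw":0}]' -1 25 | tail -2;python3 d.py .5005 -.0755 .069
```

```text
contact_force: [-0.4, -0.2, -0.5]
gripper_width: 0.0499
13.6167 [ 0.4998 -0.0747  0.1047] [-178.8    0.4  155.3] F [-0.4 -0.2 -0.5] M [ 0.05 -0.09 -0.01] w 0.0499 units [-0.03  0.02  1.43] jaw 65.3
tool z [-0.0029 -0.0226 -0.9997] joints [  14.7   12.2  -31.3    1.7  -47.  -130.6]
contact_force: [0.5, 0.2, -1.8]
gripper_width: 0.0503
13.8667 [ 0.4995 -0.0744  0.0945] [-178.8    0.5  155.3] F [ 0.5  0.2 -1.8] M [-0.11 -0.32  0.01] w 0.0503 units [-0.05 -0.    1.02] jaw 65.3
tool z [-4.000e-04 -2.240e-02 -9.997e-01] joints [  14.8   12.9  -32.1    1.7  -45.4 -130.7]
```

```bash
python3 -m inch '[{"x":-0.02,"y":0,"z":0.2,"yaw":0},{"x":0,"y":0,"z":0.2,"yaw":0},{"x":0,"y":0,"z":0,"yaw":0}]' -1 25 | tail -2;python3 d.py .5003 -.0755 .069
python3 -m inch '[{"x":0.01,"y":0,"z":0.2,"yaw":0},{"x":0,"y":0,"z":0.1,"yaw":0},{"x":0,"y":0,"z":0,"yaw":0}]' -1 25 | tail -2;python3 d.py .5003 -.0755 .069
```

```text
contact_force: [0.2, 0.0, -1.6]
gripper_width: 0.05
14.1167 [ 0.4997 -0.0748  0.0833] [-178.8    0.5  155.3] F [ 0.2  0.  -1.6] M [-0.03 -0.09  0.05] w 0.05 units [-0.03 -0.    0.57] jaw 65.3
tool z [-9.000e-04 -2.230e-02 -9.997e-01] joints [  14.7   13.8  -32.8    1.8  -43.8 -130.7]
contact_force: [0.2, -0.4, -0.8]
gripper_width: 0.0503
14.3667 [ 0.4992 -0.075   0.0746] [-178.8    0.5  155.3] F [ 0.2 -0.4 -0.8] M [-0.05 -0.41  0.02] w 0.0503 units [-0.05  0.    0.22] jaw 65.3
tool z [-0.0017 -0.0226 -0.9997] joints [  14.7   14.5  -33.3    1.8  -42.6 -130.8]
```

```bash
python3 -m inch '[{"x":-0.03,"y":0,"z":0.12,"yaw":0},{"x":0,"y":0,"z":0,"yaw":0}]' -1 25 | tail -2;python3 d.py .5003 -.0755 .069
python3 -m inch '[{"x":-0.01,"y":0,"z":0.12,"yaw":0},{"x":0,"y":0,"z":0,"yaw":0}]' -1 25 | tail -2;python3 d.py .5003 -.0755 .069
```

```text
contact_force: [0.8, 0.4, -0.7]
gripper_width: 0.0496
14.5333 [ 0.4999 -0.0754  0.0712] [-178.8    0.4  155.3] F [ 0.8  0.4 -0.7] M [-0.01 -0.11  0.06] w 0.0496 units [-0.01  0.01  0.09] jaw 65.3
tool z [-0.002  -0.0227 -0.9997] joints [  14.7   14.9  -33.4    1.8  -42.1 -130.7]
contact_force: [0.1, 0.1, -1.4]
gripper_width: 0.05
14.7 [ 0.5008 -0.0756  0.0688] [-178.8    0.5  155.3] F [ 0.1  0.1 -1.4] M [-0.02 -0.08  0.01] w 0.05 units [ 0.02 -0.01 -0.01] jaw 65.3
tool z [-0.001  -0.0228 -0.9997] joints [  14.6   15.1  -33.5    1.9  -41.7 -130.7]
```

```bash
for i in 1; do python3 -m inch '[{"x":0.01,"y":0,"z":0.06,"yaw":0},{"x":0,"y":0,"z":0,"yaw":0}]' -1 25 | tail -2;python3 d.py .5003 -.0755 .069
python3 -m inch '[{"x":0,"y":0,"z":0.06,"yaw":0},{"x":0,"y":0,"z":0,"yaw":0}]' -1 25 | tail -2;python3 d.py .5003 -.0755 .069; done
```

```text
contact_force: [-0.4, 0.7, -2.6]
gripper_width: 0.0501
14.8667 [ 0.5012 -0.0756  0.069 ] [-178.8    0.6  155.4] F [-0.4  0.7 -2.6] M [ 0.07 -0.15  0.  ] w 0.0501 units [ 0.03 -0.01 -0.  ] jaw 65.4
tool z [ 4.000e-04 -2.330e-02 -9.997e-01] joints [  14.7   15.1  -33.6    2.   -41.7 -130.8]
contact_force: [0.6, 0.1, -2.0]
gripper_width: 0.0497
15.0333 [ 0.5017 -0.0756  0.0689] [-178.8    0.7  155.4] F [ 0.6  0.1 -2. ] M [ 0.04 -0.05  0.  ] w 0.0497 units [ 0.05 -0.02 -0.01] jaw 65.4
tool z [ 0.0021 -0.0234 -0.9997] joints [  14.7   15.1  -33.6    2.   -41.5 -130.8]
```

```bash
python3 -m inch '[{"x":0.05,"y":0,"z":0.1,"yaw":0},{"x":0,"y":0,"z":0,"yaw":0}]' -1 25 | tail -2;python3 d.py .5003 -.0755 .069
python3 -m inch '[{"x":0,"y":0,"z":0.1,"yaw":0}]' -1 25 | tail -2;python3 d.py .5003 -.0755 .069
```

```text
contact_force: [0.0, -0.6, -2.6]
gripper_width: 0.0503
15.2 [ 0.5024 -0.0756  0.069 ] [-178.8    0.9  155.5] F [ 0.  -0.6 -2.6] M [ 0.05 -0.15 -0.02] w 0.0503 units [ 0.08 -0.03 -0.  ] jaw 65.5
tool z [ 0.0059 -0.0247 -0.9997] joints [  14.7   15.   -33.8    2.2  -41.3 -130.9]
contact_force: [-13.2, 7.4, 40.8]
gripper_width: 0.0501
15.2833 [ 0.5031 -0.0757  0.0681] [-178.9    1.   155.6] F [-13.2   7.4  40.8] M [ 2.12  4.77 -0.06] w 0.0501 units [ 0.11 -0.04 -0.04] jaw 65.6
tool z [ 0.0076 -0.0251 -0.9997] joints [  14.7   15.1  -33.9    2.3  -41.  -130.9]
```

```bash
python3 -m inch '[{"x":0,"y":0,"z":0,"yaw":0}]' -1 25 | tail -2;python3 d.py .5003 -.0755 .069;python3 look.py w7; python3 look.py s7 side; python3 - <<'E'
from h import *
import cv2
p=np.load("pics/w7.npz")["p"]
a=cv2.resize(p[160:300,170:350,::-1],(720,560),interpolation=cv2.INTER_CUBIC)
p=np.load("pics/s7.npz")["p"];u,v=proj("pics/s7.npz",[[.5,-.075,.06]])[0].astype(int)
b=cv2.resize(p[v-30:v+30,u-40:u+40,::-1],(720,540),interpolation=cv2.INTER_CUBIC)
cv2.imwrite("pics/c7.png",np.hstack([cv2.resize(a,(400,311)),cv2.resize(b,(400,311))]))
E
```

```text
contact_force: [-2.0, 1.3, -2.3]
gripper_width: 0.0504
15.3667 [ 0.503  -0.0756  0.0685] [-178.9    1.   155.6] F [-2.   1.3 -2.3] M [0.29 0.37 0.04] w 0.0504 units [ 0.1  -0.04 -0.02] jaw 65.6
tool z [ 0.0079 -0.025  -0.9997] joints [  14.8   15.   -33.9    2.3  -41.  -130.9]
15.4167 [ 0.503  -0.0757  0.0684] [-178.89    1.01  155.58] 0.04991247668660498
15.4667 [ 0.503  -0.0757  0.0683] [-178.88    1.    155.58] 0.05018236518274116
```

View pics/c7.png

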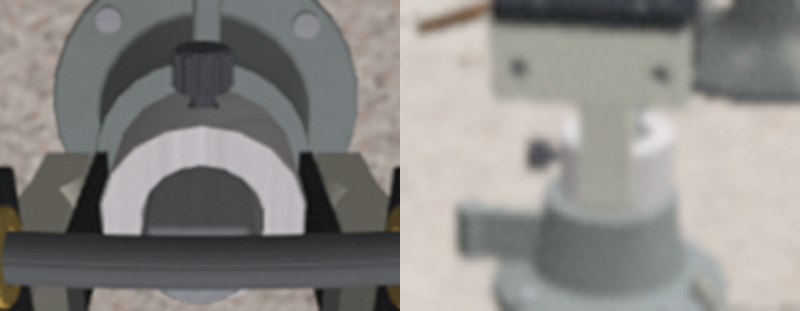

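Collar sits on the seat in both views; the screw head (203,70) is in line with the pointer (207,20). I'll ease the grip so the collar settles flat, then re-grip and push.

```bash
python3 -m inch '[{"x":0.08,"y":0,"z":0,"yaw":0},{"x":0,"y":0,"z":0,"yaw":0},{"x":0,"y":0,"z":0.04,"yaw":0}]' -1 4 | tail -2;python3 d.py .5003 -.0755 .069
python3 -m inch '[{"x":0,"y":0,"z":0.04,"yaw":0}]' -1 4 | tail -1;python3 d.py .5003 -.0755 .069
python3 -m inch '[{"x":0,"y":0,"z":0.02,"yaw":0},{"x":0,"y":0,"z":0.02,"yaw":0}]' -1 12 | tail -1;python3 d.py .5003 -.0755 .069
```

```text
contact_force: [-1.5, -0.8, 6.1]
gripper_width: 0.0511
15.7167 [ 0.5019 -0.0748  0.0672] [-178.9    1.1  155.6] F [-1.5 -0.8  6.1] M [-0.35  0.36 -0.01] w 0.0511 units [ 0.05 -0.05 -0.07] jaw 65.6
tool z [ 0.0094 -0.0251 -0.9996] joints [  14.9   15.   -34.2    2.3  -40.7 -131.1]
gripper_width: 0.0513
15.8 [ 0.5021 -0.0749  0.0663] [-178.9    1.1  155.6] F [-2.1 -0.4  6.8] M [-0.2   0.54  0.02] w 0.0513 units [ 0.05 -0.05 -0.11] jaw 65.6
tool z [ 0.0096 -0.0253 -0.9996] joints [  14.9   15.1  -34.2    2.4  -40.5 -131.1]
gripper_width: 0.0503
15.9667 [ 0.5022 -0.075   0.0663] [-178.9    1.1  155.7] F [-6.1  3.4 14.6] M [ 0.9   1.79 -0.08] w 0.0503 units [ 0.06 -0.05 -0.11] jaw 65.6
tool z [ 0.0097 -0.0258 -0.9996] joints [  14.9   15.1  -34.2    2.4  -40.5 -131.1]
```

```bash
python3 -m inch '[{"x":-0.03,"y":0,"z":0.015,"yaw":0}]' -1 12 | tail -1;python3 d.py .5003 -.0755 .069
python3 look.py s8 side;python3 look.py s9 scene;python3 look.py w9;python3 d.py .5003 -.0755 .069
```

```text
gripper_width: 0.0506
16.05 [ 0.5023 -0.0751  0.0663] [-178.9    1.1  155.7] F [-7.7  6.5 14.1] M [ 2.15  2.63 -0.03] w 0.0506 units [ 0.06 -0.05 -0.11] jaw 65.6
tool z [ 0.0089 -0.0256 -0.9996] joints [  14.9   15.1  -34.2    2.4  -40.6 -131. ]
16.1 [ 0.5023 -0.0751  0.0663] [-178.87    1.06  155.65] 0.050530420693923335
16.15 [ 0.5023 -0.0751  0.0663] [-178.87    1.07  155.65] 0.05032811127697914
16.2 [ 0.5023 -0.0751  0.0663] [-178.87    1.07  155.65] 0.05052263167405552
16.2 [ 0.5023 -0.0751  0.0663] [-178.9    1.1  155.7] F [-6.4  4.8 13.6] M [ 1.58  2.28 -0.07] w 0.0505 units [ 0.06 -0.05 -0.11] jaw 65.6
tool z [ 0.0089 -0.0256 -0.9996] joints [  14.9   15.1  -34.2    2.4  -40.6 -131. ]
```

```bash
python3 -m inch '[{"x":0,"y":0,"z":0,"yaw":0},{"x":-0.04,"y":0,"z":0,"yaw":0}]' -1 14 | tail -1;python3 d.py .5003 -.0755 .069
python3 -m inch '[{"x":-0.06,"y":0,"z":0,"yaw":0}]' -1 14 | tail -1;python3 d.py .5003 -.0755 .069
python3 -m inch '[{"x":-0.06,"y":0,"z":0.01,"yaw":0}]' -1 14 | tail -1;python3 d.py .5003 -.0755 .069
```

```text
gripper_width: 0.0502
16.3667 [ 0.5025 -0.0753  0.0664] [-178.9    1.   155.7] F [-4.3  3.6  7.6] M [ 1.14  1.48 -0.03] w 0.0502 units [ 0.08 -0.05 -0.11] jaw 65.6
tool z [ 0.0081 -0.0255 -0.9996] joints [  14.8   15.2  -34.1    2.3  -40.7 -131. ]
gripper_width: 0.0501
16.45 [ 0.5032 -0.0757  0.0663] [-178.8    1.   155.7] F [-7.   4.5 11.1] M [ 1.7   2.24 -0.06] w 0.0501 units [ 0.11 -0.04 -0.11] jaw 65.6
tool z [ 0.0067 -0.0253 -0.9997] joints [  14.7   15.3  -33.9    2.3  -40.8 -130.8]
gripper_width: 0.0506
16.5333 [ 0.5036 -0.0761  0.0662] [-178.8    0.9  155.6] F [-10.7   8.   19.3] M [3.2  3.76 0.02] w 0.0506 units [ 0.13 -0.04 -0.11] jaw 65.6
tool z [ 0.0051 -0.025  -0.9997] joints [  14.7   15.4  -33.8    2.2  -41.  -130.7]
```

```bash
python3 -m inch '[{"x":0,"y":0,"z":0,"yaw":0},{"x":-0.04,"y":0,"z":0.005,"yaw":0}]' -1 14 | tail -1;python3 d.py .5003 -.0755 .069
python3 look.py s10 side;python3 look.py w10;python3 d.py .5003 -.0755 .069
python3 - <<'E'
from h import *
# collar top & spindle & neck checks from the side depth (before = side0)
for f in("side0","s10"):
    W,C,U=cloud(f"pics/{f}.npz",0,512,0,384);e=np.hypot(W[:,0]-.5005,W[:,1]+.0755)
    for lo,hi in((.0,.1),):
        k=(e<.03)&(W[:,2]>.052)&(W[:,2]<.085);print(f,k.sum(),np.percentile(W[k,2],[2,50,98]).round(4))
E
```

```text
gripper_width: 0.0505
16.7 [ 0.5036 -0.0761  0.0663] [-178.8    0.8  155.6] F [-8.6  7.6 15. ] M [ 2.95  3.15 -0.01] w 0.0505 units [ 0.13 -0.03 -0.11] jaw 65.6
tool z [ 0.0034 -0.0246 -0.9997] joints [  14.6   15.4  -33.6    2.2  -41.1 -130.6]
16.75 [ 0.5036 -0.0761  0.0663] [-178.79    0.74  155.62] 0.050032143505965264
16.8 [ 0.5036 -0.0761  0.0663] [-178.8     0.75  155.62] 0.050741205385681186
16.8 [ 0.5036 -0.0761  0.0663] [-178.8    0.7  155.6] F [-7.4  5.5 11.1] M [ 1.95  2.31 -0.09] w 0.0507 units [ 0.13 -0.04 -0.11] jaw 65.6
tool z [ 0.0032 -0.0245 -0.9997] joints [  14.6   15.4  -33.6    2.1  -41.1 -130.6]
side0 166 [0.0528 0.0694 0.0844]
s10 186 [0.0533 0.0679 0.0767]
```

```bash
python3 - <<'E'
from h import *
import cv2
from scipy.spatial.transform import Rotation as R
for f,t,e in(("w5",[.4288,.2277,.1732],[-178.67,.46,153.81]),("w10",[.5036,-.0761,.0663],[-178.8,.75,155.62])):
    F=f"pics/{f}.npz";g=cv2.cvtColor(np.load(F)["p"],cv2.COLOR_RGB2GRAY)
    m=np.zeros_like(g);m[172:212,240:285]=(g[172:212,240:285]<72);v,u=np.nonzero(m)
    n,l,s,c=cv2.connectedComponentsWithStats(m);k=1+np.argmax(s[1:,4]);print(f,"head px",c[k].round(1),s[k])
    # ring top outer edge along u=261: brightest run
    col=g[200:262,261];b=np.nonzero(col>150)[0]+200;print("ring bright rows",b.min(),b.max())
    M=R.from_euler("xyz",e,degrees=True).as_matrix();P=lambda X:fproj(F,np.atleast_2d(X)@M.T+t)
    for dz in(.0091,.0117):print(dz,"model outer/bore rows",P([.025,0,-dz])[0].round(1),P([.0145,0,-dz])[0].round(1))
E
```

```text
w5 head px [260.2 191.2] [248 179  26  30 524]
ring bright rows 217 256
0.0091 model outer/bore rows [261.3 216.1] [261.1 235.2]
0.0117 model outer/bore rows [261.3 218.1] [261.1 237.5]
w10 head px [261.3 186.5] [ 240  172   45   37 1048]
ring bright rows 218 234
0.0091 model outer/bore rows [261.3 216.3] [261.3 235.4]
0.0117 model outer/bore rows [261.3 218.3] [261.3 237.7]
```

```bash
python3 -c "
from plant import r
s=r.get_state();print(s['time_s'],s['contact_force'],s['gripper_width']);print(r.close_job())"
```

```text
16.8 [-7.35260454  5.51892994 11.05699192] 0.050741205385681186
the job is handed in; nothing more can be done
None
```

I turned the spindle's flat to the pointer, slid the collar down onto the stand, and handed the job in at 16.8 s with the collar still gripped. I kept the arm clear of the kidney, rib and ring cutters on every move. I took no final picture to confirm where they lie.

**Spindle:** The fingers closed to 21 mm, which confirmed the flat. I then turned it about 37° clockwise. Afterwards the picture put the flat at about 156° and the pointer at about 154.3°.

**Collar:** It went over the spindle with its screw in line with the pointer and came down on the seat. I briefly eased the grip to about 4 N so it could settle flat, then gripped it again at 14 N. A last check of the camera image put its top about 78 mm above the worktop, which is where a seated collar should be, and the screw at about 155.6°.

**Push:** At hand-in the arm was holding about 9 N toward the flat and about 11 N down. The arm stopped moving forward when pushed, so I take the screw to be touching the flat.

**What did not quite agree:**
- **Collar position:** the gripper reading put the collar about 2.7 mm off the axis, where contact should come at 1.9 mm. I put this down to calibration error or slip in the pads. The contact itself is hidden from the cameras, so I could not see it.
- **Tool tilt:** the tool ended about 1.4° off vertical.
- **Push force:** one press while seating the collar briefly reached 41 N through the held collar, well under the 120 N wrist limit.

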